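# Set the rafter jig to the marked angle and load the rafter

## Task

First swing the marking jig's yellow-handled lever until its black pointer points at the red marker, and leave it there. Then stand the dark rafter, on edge as it is now, on the jig's board on the robot's side of the lever, its side snug along the fence and its end up against the end stop next to the handle, with the lever still at the marker and the red marker not shifted. Let go, and do not disturb the other things on the bench.

Things in the scene. Friction and masses are not known exactly. Their poses are not given: they have to be found in the camera images.
- pivot (a point): the lever's vertical pivot axis, at the height of the marking jig's board top (the board is light wood, 340 by 320 mm, fixed to the bench, its top 12 mm above the bench). The point turns with the lever: its y axis points along the lever from the pivot to the handle, z up, x is to the right of that direction as seen from above
- handle (a point): centre of the lever's upright round yellow handle: 20 mm diameter, rising from 13 to 58 mm above the board; this point is 38 mm above the board and 207 mm from the pivot. The lever under it is an aluminium fence bar 16 mm wide whose top is 13 mm above the board
- pointer (a point): black tip of the lever, 235 mm from the pivot, beyond the handle on the same line, 6 mm above the board
- fence (a joint): angle of the lever about its pivot, 0 to 1.2 rad, growing clockwise as seen from above (its handle then moves away from the robot). Stiff friction hinge that stays where it is left: about 4 N sideways at the handle moves it; about 8 N on the middle of the fence would shift it too
- marker (a joint): angle of the red marker, on the same scale as the lever's angle: the lever points at the marker when the two are equal (starts between 0.55 and 0.95 rad)
- mark (a point): the spot that the pointer should reach: inner end of the red marker (10 by 26 by 9 mm clip on the steel arc), 235 mm from the pivot, 6 mm above the board
- seat (a point): where the rafter's centre belongs; moves with the lever (axes as pivot): 22 mm above the board, 105 mm along the lever from the pivot, 19 mm to its left (-x, the robot's side). A rafter there stands on the board, its side touching the fence's flat face (8 mm left of the lever's line, 13 mm high) and its end touching the end stop
- stop (a point): end stop on the lever, just short of the handle: middle of its flat face, which looks back to the pivot, crosses the lever 185 mm from the pivot, sticks out 22 mm to the left of the fence's face and is 13 mm high
- rafter_mid (a point): centre of the dark-brown wooden rafter, 160 long (its x axis), 22 wide (y), 44 mm high (z), about 0.1 kg, loose, standing on its narrow long edge on the bench to the right of the jig; both ends alike. Hold it by its upper part so that the fingers pass over the 13 mm fence
- glue: bystander: glue bottle: white, blue label, orange cap, 58 mm diameter, 160 mm tall, standing
- hammer: bystander: hammer lying flat, 240 mm long
- drill: bystander: red and black cordless drill lying on its side, about 200 by 200 mm, 60 mm high, 1.2 kg; origin on the bench under the motor
- square: bystander: try square lying flat: wooden stock 110 mm long, steel blade 150 mm
- strip: bystander: light pine strip lying flat, 220 by 30 by 12 mm (not the rafter)
Not all that is in view belongs to the job. Of the things shaped like the part that bears rafter_mid, the dark wooden one is meant.

How it is judged:
On the way, in this order (a step that is already met when the one before it is completed fails the run):
1. the lever's pointer stands at the red marker (within 8 mm), at rest (horizontal distance between pointer and mark below 0.008 m and velocity of joint fence between -0.03 and 0.03 rad/s), for 0.3 s.
2. the rafter is seated against the fence and the end stop (x of rafter_mid in the frame of seat between -0.004 and 0.004 m and y of rafter_mid in the frame of seat between -0.005 and 0.005 m and z of rafter_mid in the frame of seat between -0.004 and 0.004 m and angle between the x axis of rafter_mid and the y axis of seat, either way round below 0.06 rad), for 0.2 s.
At the end, for the whole second after the job is handed in: The pointer is within 8 mm of the red marker; the rafter stands on the board along the fence, its centre within 4 mm of snug against the fence, 5 mm of the end stop, 4 mm in height, parallel to the fence within 0.06 rad; lever and rafter at rest (all of step 1 and all of step 2 and linear speed of rafter below 0.02 m/s); the robot touches nothing.
It fails at once if the red marker is shifted by more than 6 mm (distance of mark from where it was at the start of the episode above 0.006 m).
It fails at once if a bystander is moved by more than 30 mm or knocked over (distance of any of glue, hammer, drill, square, strip from where it was at the start of the episode above 0.03 m or angle between any of glue, hammer, drill, square, strip's own z axis and vertical above 0.5 rad).
It also fails if it takes over 61 s, if anything falls off the work surface, if the arm or the gripper's body presses on something with over 40 N, if the wrist force passes 120 N, or if a joint passes its speed limit or range.

## Robot

A 6-joint arm with a two-finger parallel gripper is mounted at the origin on the work surface. World frame = base frame: x ahead of the robot, y to its left, z up, the work surface at z = 0. Lengths are in m, angles in rad, forces in N, time in s.
With the tool pointing down it reaches from about 0.3 to 0.775 m from the base axis. Payload 14.6 kg.
Tool frame: the origin (TCP) lies on the centre line of the jaws, within the pads' length; the fingertips stand 19 mm ahead of it and the grasp point (between the pads) is the TCP; y points along the fingers, x is the direction in which the jaws open and shut, and the axes are right-handed (so a half turn about y gives the same grasp; the last joint's range is limited). The gripper opens to 94 mm and grips with 3 to 60 N. Pads are 16 mm wide; open, the fingers measure 119 mm over their backs; the gripper's body (75 mm by 177 mm) begins 78 mm behind the grasp point.
Start: joints at [-1.167, 0.3, 1.521, -0, 1.321, -0.067], TCP at [0.249, -0.49, 0.224] pointing down, gripper open.
Joint ranges: [-3.03, 3.03], [-0.79, 2.21], [0.23, 2.52], [-1.04, 4.18], [0, 3.07], [-2.55, 2.55]. Speed limits (rad/s): [2.22, 2.22, 2.57, 3.14, 3.14, 3.14].

## Interface

Orientations are given as [roll, pitch, yaw] about the fixed x, y, z axes, in that order (R = Rz(yaw) Ry(pitch) Rx(roll)).
In Python, from station import ctrl, optics gives the robot as it stands.
- The arm moves only by the tool jog_arm, never from a script. Its argument "targets" is a list of rows, each a list of 3 entries, a list of its own where there are three numbers: the finger opening in cm, from 0 to 9.4, then the shift along the tool's x, y, z in cm, then the turn about the tool's y in rad. A call has 1 to 10 rows; each row is the pose to reach, as a shift and turn from the pose commanded when the call began, along the tool's axes at that moment; what a row does not reach only later rows make up. A row lasts 1/10 s, in which the tool goes at most 50 mm and 8.59 degrees, less where a joint would pass 70% of its speed; a pose out of reach is approached as far as the arm can. A call with a gripper value outside its range is refused whole. The fingers move at their own pace and stop on an object; "grip_force" is the grip in N (left out, the last holds). Time passes only in rows, so rows that repeat a pose let the fingers close. It gives the time, the measured TCP pose, the force and the opening at its end, in the units of the state.
- ctrl.get_obs(): the state, without advancing time (a new reading comes with each control period).
- optics.camera(name): name is "scene" or "top" or "wrist"; returns a dict with "img" (420x560x3 uint8, red, green, blue), "range_z" (420x560 float32, m along the optical axis (not along the pixel's ray), 0 where there is no reading), "camera_matrix" (3x3 intrinsics, pixels), "world_to_cam" (4x4, takes a point from world to camera coordinates); the wrist camera has in their place "mount" (4x4, takes a point from camera to tool coordinates, whose origin is the TCP and whose axes are the tool frame's). Camera axes: x right, y up, looking along -z (the intrinsics and any distortion apply to the point x, -y, -z); pixel columns grow to the right and rows downward; lengths in m; the calibration is good to about 2 mm. A picture is of the moment at which its call begins: read the wrist's pose just before it.
- ctrl.hand_in(): hands the job in, once; it reports no verdict.
The state is a dict: "time_s": time; "qpos": joint angles; "joint_vel": joint speeds; "tau": joint torques, N m; "ee_pos": TCP position; "eef_rot": TCP orientation; "force": force on the tool from outside, world axes, zero at the start; "moment": the same for the moment, N m; "grip_width": finger opening in m.
Only numpy, scipy, OpenCV 4.12 (cv2) and the standard library are available. Lean on these libraries where they do the work, as an engineer would, in place of code of your own. Each camera call takes 0.05 s, during which the arm holds its last target. There are 200 camera calls.

## Working session

There is one attempt and no reset: what is moved stays moved. The work goes in short steps, Python scripts to look and compute and a tool call to move; the robot and the scene stay as the last step left them, time stands still between calls to the robot, and variables do not carry over. Pictures are saved under pics/ and viewed, about 8 in all and at most 12, crops included, and the job is handed in when it is done.

Besides the shell and the picture viewer there is one more tool, called after "Call:" as a command line: name --argument value ..., lists and objects as JSON in quotes. jog_arm: Moves the arm, as the interface text tells. Its arguments: {"type":"object","properties":{"targets":{"type":"array","items":{"type":"array"}},"grip_force":{"type":"number"}},"required":["targets"]}

```bash
ls; mkdir -p pics
cat > h.py <<'E'
import numpy as np,cv2
from station import ctrl,optics
def snap(n):
    o=ctrl.get_obs();c=optics.camera(n);return o,c
def pose(o):
    from scipy.spatial.transform import Rotation as R
    T=np.eye(4);T[:3,:3]=R.from_euler('xyz',o['eef_rot']).as_matrix();T[:3,3]=o['ee_pos'];return T
def c2w(o,c):
    return np.linalg.inv(c['world_to_cam']) if 'world_to_cam' in c else pose(o)@c['mount']
def ray(o,c,u,v,z):
    M=c2w(o,c);K=c['camera_matrix']
    d=np.array([(u-K[0,2])/K[0,0],-(v-K[1,2])/K[1,1],-1]);d=M[:3,:3]@d;p=M[:3,3]
    return p+d*(z-p[2])/d[2]
def cloud(o,c):
    M=c2w(o,c);K=c['camera_matrix'];r=c['range_z'];v,u=np.mgrid[:r.shape[0],:r.shape[1]]
    P=np.stack([(u-K[0,2])/K[0,0]*r,-(v-K[1,2])/K[1,1]*r,-r],-1)
    W=P@M[:3,:3].T+M[:3,3];W[r<=0]=np.nan;return W
def save(n,img):cv2.imwrite('pics/'+n,img[...,::-1])
E
python3 - <<'E'
from h import *
o,c=snap('top');save('top.png',c['img']);print({k:np.round(v,3) for k,v in o.items()})
print([k for k in c],c2w(o,c).round(3))
np.save('top.npy',c,allow_pickle=True)
o,c=snap('scene');save('scene.png',c['img']);np.save('scene.npy',c,allow_pickle=True);print(c2w(o,c).round(3))
E
```

```text
pics
{'time_s': np.float64(0.0), 'qpos': array([-1.167,  0.3  ,  1.522,  0.   ,  1.321, -0.067]), 'joint_vel': array([-0.001, -0.001, -0.   , -0.001, -0.001, -0.   ]), 'tau': array([ 1.0000e-03, -5.3182e+01, -3.5273e+01,  7.1000e-02,  2.4000e-02,
       -0.0000e+00]), 'ee_pos': array([ 0.249, -0.49 ,  0.224]), 'eef_rot': array([-1.571e+00,  1.000e-03, -1.100e+00]), 'force': array([-0.471, -0.324,  0.062]), 'moment': array([-0.02 , -0.019, -0.012]), 'grip_width': np.float64(0.094)}
['img', 'range_z', 'camera_matrix', 'world_to_cam'] [[ 0.021  0.993 -0.118  0.357]
 [-1.     0.023  0.015 -0.088]
 [ 0.017  0.117  0.993  1.498]
 [ 0.     0.     0.     1.   ]]
[[-0.154 -0.748  0.646  1.229]
 [ 0.988 -0.125  0.09   0.015]
 [ 0.013  0.652  0.758  0.89 ]
 [ 0.     0.     0.     1.   ]]
```

View pics/top.png

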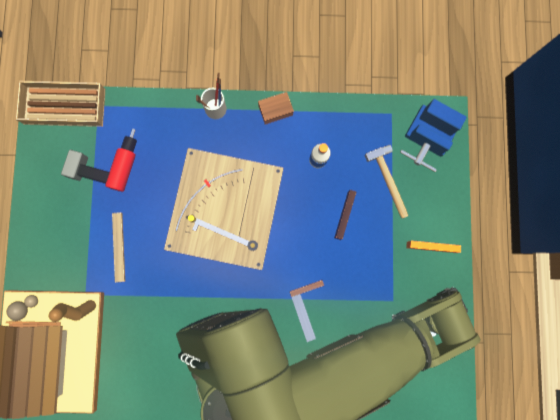

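View pics/scene.png

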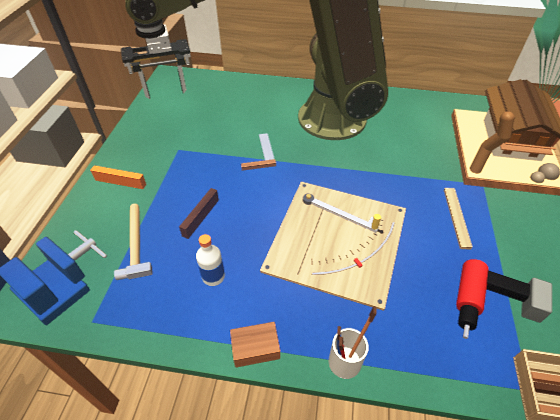

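The top view shows the pivot at about (252,245), the yellow handle at (191,218) and the red marker at (208,183). There are three rafter-like candidates: the dark brown bar at (345,215), the orange bar at (434,246) and the pine strip at (118,247). The dark brown one fits the description, because it stands to the right of the jig. I'll confirm that in an enlarged crop and measure.

```bash
cat > m.py <<'E'
from h import *
def comp(mask,near=None):
    n,l,s,ce=cv2.connectedComponentsWithStats(mask.astype(np.uint8))
    ks=[k for k in range(1,n) if s[k,4]>4]
    k=min(ks,key=lambda k:np.hypot(*(ce[k]-near))) if near is not None else max(ks,key=lambda k:s[k,4])
    return l==k,ce[k],s[k]
E
python3 - <<'E'
from m import *
near={'top':dict(h=(191,218),m=(208,183),r=(345,215),p=(252,245)),'scene':dict(h=(377,222),m=(358,262),r=(199,213),p=(308,199))}
for n in('top','scene'):
    c=np.load(n+'.npy',allow_pickle=True).item();o=None;im=c['img'];hsv=cv2.cvtColor(im,cv2.COLOR_RGB2HSV);H,S,V=cv2.split(hsv);W=cloud(o,c)
    d=near[n]
    ms=dict(h=(H>22)&(H<34)&(S>170)&(V>120),m=((H<6)|(H>174))&(S>180)&(V>120),r=((H<18)|(H>165))&(S>60)&(V<110)&(V>15),p=(V<110)&(S<90))
    for k,m in ms.items():
        mm,ce,s=comp(m,np.array(d[k]));P=W[mm];
        print(n,k,ce.round(1),s,'zmax',np.nanpercentile(P[:,2],[5,50,95]).round(4),'med',np.nanmedian(P,0).round(4))
        if k=='h':print(' ray z.07',ray(o,c,*ce,.07 if n=='top' else .05).round(4))
        if k=='m':print(' ray',ray(o,c,*ce,.02).round(4))
        if k=='p':print(' ray',ray(o,c,*ce,.025).round(4))
        if k=='r':
            t=mm&(W[...,2]>.036);v,u=np.nonzero(t);pts=np.array([ray(o,c,a,b,.044)[:2] for a,b in zip(u,v)])
            rc=cv2.minAreaRect((pts*1000).astype(np.float32));print(' rafter rect mm',rc)
c=np.load('top.npy',allow_pickle=True).item()
a=cv2.resize(c['img'][140:275,160:290],None,fx=4,fy=4,interpolation=cv2.INTER_CUBIC);b=cv2.resize(c['img'][180:260,330:390],None,fx=4,fy=4,interpolation=cv2.INTER_CUBIC)
b=cv2.copyMakeBorder(b,0,a.shape[0]-b.shape[0],0,0,cv2.BORDER_CONSTANT);save('crop.png',np.hstack([a,b]))
E
```

```text
Traceback (most recent call last):
  File "m.py", line 5, in comp
    k=min(ks,key=lambda k:np.hypot(*(ce[k]-near))) if near is not None else max(ks,key=lambda k:s[k,4])
      ~~~^^^^^^^^^^^^^^^^^^^^^^^^^^^^^^^^^^^^^^^^^
ValueError: min() iterable argument is empty
```

```bash
cat > m1.py <<'E'
from m import *
near={'top':dict(h=(191,218),m=(208,183),r=(345,215),p=(252,245)),'scene':dict(h=(377,222),m=(358,262),r=(199,213),p=(308,199))}
for n in('top','scene'):
    c=np.load(n+'.npy',allow_pickle=True).item();o=None;im=c['img'];hsv=cv2.cvtColor(im,cv2.COLOR_RGB2HSV);H,S,V=cv2.split(hsv);W=cloud(o,c)
    d=near[n];print(hsv[d['h'][1]-2:d['h'][1]+3:2,d['h'][0]].tolist(), hsv[d['r'][1],d['r'][0]],hsv[d['m'][1],d['m'][0]])
    ms=dict(h=(H>18)&(H<34)&(S>190),m=((H<6)|(H>174))&(S>180)&(V>120),r=((H<18)|(H>165))&(S>60)&(V<110)&(V>15),p=(V<110)&(S<90))
    for k,m in ms.items():
        try: mm,ce,s=comp(m,np.array(d[k]))
        except ValueError: print('none',k); continue
        P=W[mm]
        print(n,k,ce.round(1),s,'z',np.nanpercentile(P[:,2],[5,50,95]).round(4),'med',np.nanmedian(P,0).round(4))
        print(' ray z .07 .05 .025',[ray(o,c,*ce,z).round(4)[:2].tolist() for z in(.07,.05,.025)])
        if k=='r':
            t=mm&(W[...,2]>.036);v,u=np.nonzero(t);pts=np.array([ray(o,c,a,b,.044)[:2] for a,b in zip(u,v)])
            if len(pts)>4:print(' rafter rect mm',cv2.minAreaRect((pts*1000).astype(np.float32)))
c=np.load('top.npy',allow_pickle=True).item()
a=cv2.resize(c['img'][140:275,160:290],None,fx=4,fy=4,interpolation=cv2.INTER_CUBIC);b=cv2.resize(c['img'][180:260,330:390],None,fx=4,fy=4,interpolation=cv2.INTER_CUBIC)
b=cv2.copyMakeBorder(b,0,a.shape[0]-b.shape[0],0,0,cv2.BORDER_CONSTANT);save('crop.png',np.hstack([a,b]))
E
python3 m1.py
```

```text
[[29, 164, 250], [30, 164, 250], [28, 169, 239]] [  0  66 100] [  2 158 249]
none h
top m [119.9 169.2] [106 149  28  41 566] z [0.0399 0.0549 0.0628] med [0.6567 0.3875 0.0549]
 ray z .07 .05 .025 [[0.6534, 0.383], [0.6575, 0.3896], [0.6627, 0.3978]]
top r [344.5 216.6] [337 191  16  48 244] z [0.0378 0.0433 0.0489] med [ 0.5225 -0.326   0.0433]
 ray z .07 .05 .025 [[0.5206, -0.3207], [0.5229, -0.3239], [0.5257, -0.328]]
 rafter rect mm ((530.4940795898438, -327.3045959472656), (18.539813995361328, 155.3787384033203), 74.14384460449219)
top p [344.5 215.8] [335 190  21  49 323] z [0.0288 0.0427 0.0487] med [ 0.5258 -0.3258  0.0427]
 ray z .07 .05 .025 [[0.523, -0.3205], [0.5253, -0.3238], [0.5282, -0.3279]]
[[20, 163, 166], [20, 162, 167], [21, 162, 165]] [143  66  50] [  2 185 255]
none h
scene m [357.7 262.4] [354 259   8   8  30] z [0.017  0.0207 0.0233] med [0.6291 0.1172 0.0207]
 ray z .07 .05 .025 [[0.6632, 0.111], [0.6494, 0.1133], [0.6321, 0.1162]]
scene r [196.9 214.1] [180 190  37  48 145] z [0.0086 0.0403 0.0437] med [ 0.542  -0.3262  0.0403]
 ray z .07 .05 .025 [[0.5795, -0.3155], [0.5637, -0.3235], [0.5439, -0.3336]]
 rafter rect mm ((538.1724853515625, -327.1184997558594), (17.640541076660156, 161.23626708984375), 74.02266693115234)
scene p [306.5 201.9] [303 199   8   6  21] z [0.0153 0.0202 0.0241] med [ 0.4434 -0.0393  0.0202]
 ray z .07 .05 .025 [[0.4883, -0.0351], [0.4702, -0.0363], [0.4476, -0.0379]]
```

View pics/crop.png

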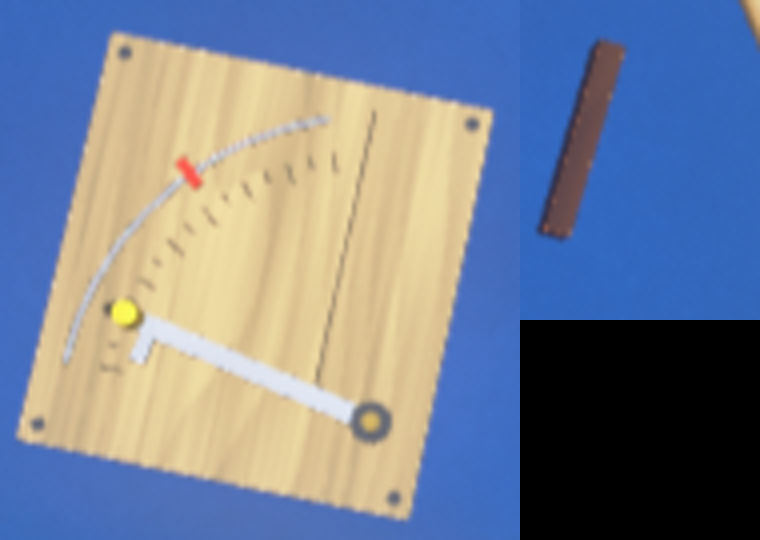

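Run:
```python
from m import *
c=np.load('top.npy',allow_pickle=True).item();s=np.load('scene.npy',allow_pickle=True).item()
f=lambda c,u,v,z:ray(None,c,u,v,z)[:2].round(4)
print('handle',f(c,190.8,218,.07),'scene top~',f(s,378,216,.07))
print('pivot',f(c,252.5,245.2,.03),f(s,307.5,198.5,.03))
print('marker',f(c,207.4,183.2,.02),f(s,357.7,262.4,.02))
W=cloud(None,c);
for n,u,v in(('h',191,218),('p',252,245),('m',207,183),('glue',321,149)):print(n,W[v,u].round(4))
o,w=snap('wrist');print(w['mount'].round(4),w['camera_matrix'].round(1))
```

```text
handle [0.5052 0.1558] scene top~ [0.507  0.1581]
pivot [ 0.4273 -0.0356] [ 0.4388 -0.0364]
marker [0.6246 0.1157] [0.6286 0.1167]
h [0.5052 0.1552 0.0702]
p [ 0.4277 -0.0342  0.0354]
m [0.6247 0.1166 0.0231]
glue [ 0.7095 -0.235   0.1626]
[[ 1.000e+00  9.000e-04 -3.000e-04 -0.000e+00]
 [-5.000e-04  2.558e-01 -9.667e-01 -1.599e-01]
 [-8.000e-04  9.667e-01  2.558e-01  7.440e-02]
 [ 0.000e+00  0.000e+00  0.000e+00  1.000e+00]] [[335.3   0.  281.3]
 [  0.  335.3 206.7]
 [  0.    0.    1. ]]
```

The enlarged crop shows a dark wooden bar (crop 580,140), so that is the rafter. The handle–pivot distance comes out at 0.206 m and the marker radius at 0.249 m, and both match the given sizes. Next I'll move above the board for a closer wrist view.

Call:
jog_arm --targets '[[5,[-37.6,0,47.3],-0.45],[5,[-37.6,0,47.3],-0.45],[5,[-37.6,0,47.3],-0.45],[5,[-37.6,0,47.3],-0.45],[5,[-37.6,0,47.3],-0.45],[5,[-37.6,0,47.3],-0.45],[5,[-37.6,0,47.3],-0.45],[5,[-37.6,0,47.3],-0.45],[5,[-37.6,0,47.3],-0.45],[5,[-37.6,0,47.3],-0.45]]'

```text
time_s: 1.15
ee_pos: [0.4575, -0.0332, 0.2245]
eef_rot: [-1.571, -0.0, -0.65]
force: [0.8, -1.2, 0.8]
grip_width: 0.0501
```

Call:
jog_arm --targets '[[5,[-2.2,0,10],0],[5,[-2.2,0,10],0],[5,[-2.2,0,10],0],[5,[-2.2,0,10],0],[5,[-2.2,0,10],0]]'

```text
time_s: 1.65
ee_pos: [0.4999, 0.0568, 0.2243]
eef_rot: [-1.571, 0.0, -0.651]
force: [0.0, -1.4, -0.4]
grip_width: 0.0501
```

Run:
```python
from m import *
o,c=snap('wrist');save('w1.png',c['img']);np.save('w1.npy',(o,c),allow_pickle=True);print(o['ee_pos'],o['eef_rot'],o['force'])
```

```text
[0.49985237 0.05677083 0.22432435] [-1.57118029e+00  2.03233325e-04 -6.50613385e-01] [ 0.00772716 -1.4355179  -0.43777189]
```

View pics/w1.png

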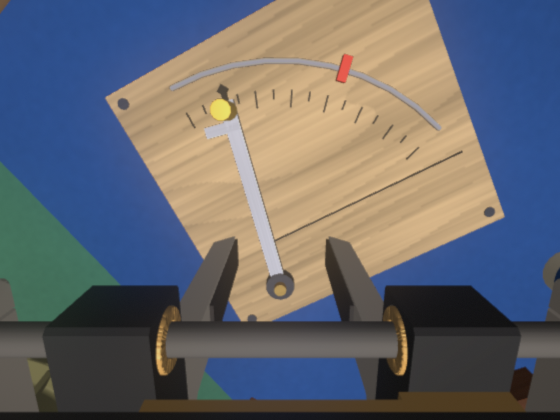

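The wrist view shows the handle at (221,110), the pivot at (280,287), the marker at (345,68) with its inner end near (341,81), and the pointer tip at (222,88).

```bash
cat > jig.py <<'E'
from m import *
def red(o,c,near):
    H,S,V=cv2.split(cv2.cvtColor(c['img'],cv2.COLOR_RGB2HSV))
    mm,ce,s=comp(((H<8)|(H>172))&(S>130)&(V>120),np.array(near));v,u=np.nonzero(mm)
    return ray(o,c,*ce,.021),len(u)
def yellow(o,c,near,z=.07):
    H,S,V=cv2.split(cv2.cvtColor(c['img'],cv2.COLOR_RGB2HSV));W=cloud(o,c)
    mm,ce,s=comp((H>20)&(H<34)&(S>130)&(V>200),np.array(near));return ray(o,c,*ce,z),ce,s,np.nanmedian(W[mm][:,2])
E
python3 - <<'E'
from jig import *
o,c=np.load('w1.npy',allow_pickle=True)
print(red(o,c,(345,68)));print(yellow(o,c,(221,110)))
H,S,V=cv2.split(cv2.cvtColor(c['img'],cv2.COLOR_RGB2HSV))
W=cloud(o,c);print('piv depth',W[287,280])
h=yellow(o,c,(221,110))[0][:2]
# pivot: hub boundary by Hough circle
g=cv2.cvtColor(c['img'],cv2.COLOR_RGB2GRAY)[265:310,255:305];ci=cv2.HoughCircles(g,cv2.HOUGH_GRADIENT,1,50,param1=100,param2=10,minRadius=9,maxRadius=18);print(ci)
# pivot via brass centre
mm,ce,s=comp((H>12)&(H<28)&(S>100)&(np.hypot(*np.meshgrid(np.arange(560)-280,np.arange(420)-287))<9),np.array((280,288)));print('brass',ce,s)
for z in(.025,.03,.035):
    p=ray(o,c,*ce,z)[:2];m=red(o,c,(345,68))[0][:2]
    a=lambda d:np.arctan2(d[0],d[1]);print(z,p,np.linalg.norm(h-p),np.linalg.norm(m-p),'bearings',a(h-p),a(m-p),'target',p+.207*(m-p)/np.linalg.norm(m-p))
E
```

```text
(array([0.62509655, 0.11610608, 0.021     ]), 280)
(array([0.50550001, 0.15524305, 0.07      ]), array([219.75783476, 109.42450142]), array([210,  99,  21,  22, 351], dtype=int32), np.float64(0.06947163387288668))
piv depth [ 0.42969258 -0.0330926   0.03443093]
[[[24.5 19.5 15. ]]]
brass [279.86554622 289.05042017] [275 283  11  13 119]
0.025 [ 0.42482585 -0.03914821] 0.21046681974618023 0.25340135526541613 bearings 0.39337800697313774 0.9113474635253052 target [0.58842416 0.08767684]
0.03 [ 0.42649911 -0.03698925] 0.20783262487006465 0.25075710046555444 bearings 0.3899237757425881 0.9140637114352232 target [0.59044131 0.08939095]
0.035 [ 0.42817236 -0.03483029] 0.20520097344285212 0.24811473517838054 bearings 0.38638090201876113 0.9168378350178777 target [0.59246453 0.09109463]
```

The measured heights agree with the text: handle top 0.0695 m (0.070 expected), hub about 0.034 m, and handle radius 0.205–0.208 m. The lever has to turn about 0.53 rad. I'll grasp the handle.

Call:
jog_arm --targets '[[5,[-5.5,0,8.2],0],[5,[-5.5,0,8.2],0],[5,[-5.5,4,8.2],0],[5,[-5.5,8,8.2],0],[5,[-5.5,12,8.2],0],[5,[-5.5,15,8.2],0],[5,[-5.5,17,8.2],0],[5,[-5.5,17,8.2],0]]' --grip_force 10

```text
time_s: 2.5
ee_pos: [0.5048, 0.1546, 0.0524]
eef_rot: [-1.574, 0.003, -0.652]
force: [0.6, -0.0, 0.3]
grip_width: 0.0501
```

Call:
jog_arm --targets '[[0,[0,0,0],0],[0,[0,0,0],0],[0,[0,0,0],0],[0,[0,0,0],0],[0,[0,0,0],0],[0,[0,0,0],0]]' --grip_force 10

```text
time_s: 3.1
ee_pos: [0.5063, 0.1563, 0.0552]
eef_rot: [-1.57, -0.001, -0.65]
force: [-1.8, 0.5, 7.0]
grip_width: 0.02
```

Call:
jog_arm --targets '[[0,[1.05,0,0.25],0.05],[0,[2.27,0,0.47],0.11],[0,[3.5,0,0.62],0.17],[0,[4.74,0,0.7],0.23],[0,[5.98,0,0.7],0.29],[0,[7.22,0,0.62],0.35],[0,[8.45,0,0.47],0.41],[0,[9.68,0,0.25],0.47],[0,[10.78,0,0],0.53],[0,[10.78,0,0],0.53]]' --grip_force 15

```text
time_s: 4.1
ee_pos: [0.5927, 0.0898, 0.0552]
eef_rot: [-1.57, -0.001, -1.183]
force: [-0.4, -5.3, 7.5]
grip_width: 0.0199
```

Call:
jog_arm --targets '[[0,[0,0,0],0],[0,[0,0,0],0],[0,[0,0,0],0]]'

```text
time_s: 4.4
ee_pos: [0.5923, 0.0902, 0.0552]
eef_rot: [-1.57, -0.001, -1.18]
force: [-0.7, -4.7, 6.0]
grip_width: 0.0198
```

Run:
```python
from jig import *
o,c=snap('wrist');save('w2.png',c['img']);np.save('w2.npy',(o,c),allow_pickle=True);print(o['ee_pos'],o['eef_rot'],o['force'],o['grip_width'])
```

```text
[0.59232398 0.09024803 0.05522702] [-1.56993784e+00 -1.31149880e-03 -1.18011080e+00] [-0.68455281 -4.65376377  6.04853326] 0.01978202739350418
```

View pics/w2.png

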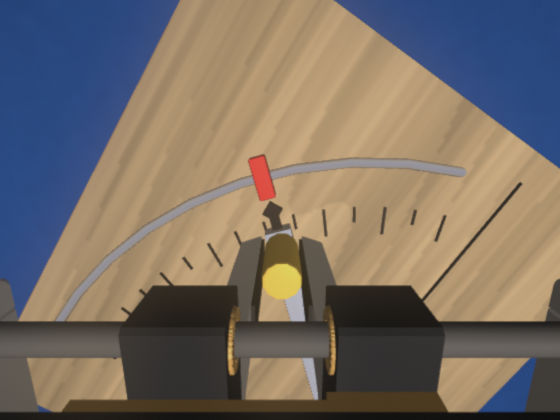

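The pointer tip at (270,202) meets the marker's inner end at (268,199), so the error is about 2 mm. I'll let go, rise and measure again.

Call:
jog_arm --targets '[[5,[0,0,0],0],[5,[0,0,0],0],[5,[0,0,0],0],[5,[0,0,0],0],[5,[0,-4,0],0],[5,[0,-8,0],0],[5,[0,-12,-3],0],[5,[0,-17,-6],0],[5,[0,-17,-10],0],[5,[0,-17,-10],0]]'

```text
time_s: 5.45
ee_pos: [0.4967, 0.0519, 0.2262]
eef_rot: [-1.569, -0.001, -1.181]
force: [-0.6, 0.3, 0.0]
grip_width: 0.0499
```

Call:
jog_arm --targets '[[5,[0,0,0],0],[5,[0,0,0],0],[5,[0,0,0],0]]'

```text
time_s: 5.75
ee_pos: [0.4999, 0.0531, 0.2238]
eef_rot: [-1.572, 0.0, -1.18]
force: [0.5, -0.1, 0.2]
grip_width: 0.0499
```

Run:
```python
from jig import *
o,c=snap('wrist');save('w3.png',c['img']);np.save('w3.npy',(o,c),allow_pickle=True);print(o['ee_pos'],o['eef_rot'],o['force'],o['grip_width'])
```

```text
[0.49986292 0.05306498 0.22375895] [-1.57183359e+00  3.79705063e-04 -1.17966832e+00] [ 0.52942996 -0.08822933  0.18499782] 0.049942299657743466
```

View pics/w3.png

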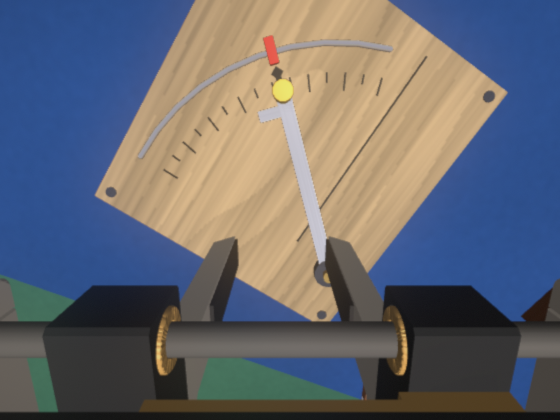

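Pointer (277,72), marker (271,50), stop (270,115), fence from (290,105) to (322,262). Now I'll measure the fence line and the marker bearing.

Run:
```python
from jig import *
o,c=np.load('w3.npy',allow_pickle=True)
H,S,V=cv2.split(cv2.cvtColor(c['img'],cv2.COLOR_RGB2HSV));W=cloud(o,c)
m=red(o,c,(271,50));h=yellow(o,c,(283,90));print('red',m,'hand',h[0],h[3])
mk=(S<45)&(V>140);mk[:,:240]=0;mk[:100]=0;mk[235:]=0;mk[:,340:]=0
mm,ce,s=comp(mk,np.array((303,170)));print(s)
v,u=np.nonzero(mm);P=np.array([ray(o,c,a,b,.025)[:2] for a,b in zip(u,v)]);print('z fence',np.nanpercentile(W[mm][:,2],[20,50,80]))
# fence part rows 125..230
k=(v>128)&(v<230);vx,vy,x0,y0=cv2.fitLine(P[k].astype(np.float32),cv2.DIST_HUBER,0,.01,.01).ravel()
d=np.array([vx,vy])*np.sign(vx);n=np.array([d[1],-d[0]]) # right of direction
q=P[k]@n;print('bearing fence',np.arctan2(d[0],d[1]),'width',np.percentile(q,[1,99]).round(4), 'centre',q.mean())
hb=h[0][:2]@n;pp=h[0][:2]-.207*d;print('handle lateral',hb,'pivot est from handle',pp)
lat=(P-np.array([x0,y0]))@n;al=(P-pp)@d;st=lat<-.014
print('stop face along (min):',np.percentile(al[st],[2,50,98]),'lat min',np.percentile(lat,.5))
for p in(pp,np.array([.428,-.035])):
    e=m[0][:2]-p;print('marker bearing',np.arctan2(e[0],e[1]),np.linalg.norm(e),'handle bearing',np.arctan2(*(h[0][:2]-p)))
```

```text
red (array([0.62517737, 0.11587764, 0.021     ]), 277) hand [0.59137175 0.0895687  0.07      ] 0.06947283428266754
[ 258  100   68  135 2287]
z fence [0.02387452 0.02454018 0.0251852 ]
bearing fence 0.9133976 width [0.2822 0.2979] centre 0.2900606431552873
handle lateral 0.2904623099653388 pivot est from handle [ 0.42751377 -0.03692068]
stop face along (min): [0.18552412 0.19101956 0.1965345 ] lat min -0.028344069326299744
marker bearing 0.9127232181055598 0.24983639455924295 handle bearing 0.9133976308229786
marker bearing 0.9176459438116984 0.24828003763952977 handle bearing 0.9193518648183564
```

All the checks agree: fence bearing 0.913, marker 0.913–0.918, stop face 0.1855 m from the pivot, fence width 15.7 mm. The seat comes out at (0.499, 0.042). Next is the rafter.

Call:
jog_arm --targets '[[5,[36.3,0,-11.7],0.67],[5,[36.3,0,-11.7],0.67],[5,[36.3,0,-11.7],0.67],[5,[36.3,0,-11.7],0.67],[5,[36.3,0,-11.7],0.67],[5,[36.3,0,-11.7],0.67],[5,[36.3,0,-11.7],0.67],[5,[36.3,0,-11.7],0.67],[5,[36.3,0,-11.7],0.67],[5,[36.3,0,-11.7],0.67]]'

```text
time_s: 6.8
ee_pos: [0.5295, -0.3274, 0.2233]
eef_rot: [-1.572, 0.001, -1.851]
force: [0.3, 0.9, -0.2]
grip_width: 0.0497
```

Call:
jog_arm --targets '[[5,[0,0,0],0],[5,[0,0,0],0],[5,[0,0,0],0]]'

```text
time_s: 7.1
ee_pos: [0.5298, -0.3265, 0.2247]
eef_rot: [-1.57, -0.0, -1.849]
force: [-0.3, 0.0, 0.1]
grip_width: 0.0502
```

Run:
```python
from jig import *
o,c=snap('wrist');save('w4.png',c['img']);np.save('w4.npy',(o,c),allow_pickle=True);print(o['ee_pos'],o['eef_rot'],o['qpos'])
W=cloud(o,c);H,S,V=cv2.split(cv2.cvtColor(c['img'],cv2.COLOR_RGB2HSV))
D=np.hypot(W[...,0]-.53,W[...,1]+.327)
mm,ce,s=comp((W[...,2]>.036)&(W[...,2]<.052)&(D<.12));v,u=np.nonzero(mm);print(ce,s,np.nanmedian(W[mm],0))
P=np.array([ray(o,c,a,b,.044)[:2] for a,b in zip(u,v)]);print(cv2.minAreaRect((P*1000).astype(np.float32)))
```

```text
[ 0.529755   -0.3265305   0.22474078] [-1.57045447e+00 -9.52315460e-05 -1.84882135e+00] [-6.11233269e-01  4.62681615e-01  1.29752411e+00  2.22194331e-05
  1.38103272e+00  1.23758388e+00]
[285.18212951 183.79234122] [ 275  110   22  151 3212] [ 0.53789896 -0.33282515  0.04354135]
((531.4944458007812, -331.49005126953125), (21.665603637695312, 158.18307495117188), 73.7496337890625)
```

View pics/w4.png

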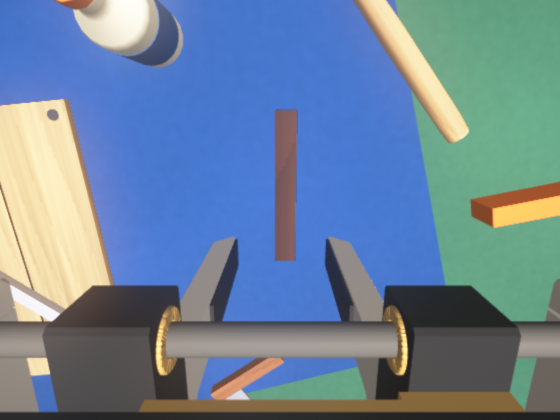

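The rafter's centre is at (0.5315, -0.3315), 158 × 22 mm, top at 0.0435 m; it shows at pixel (285,184). I'll grasp it by its upper part.

Call:
jog_arm --targets '[[5,[0.4,0,0.3],0],[5,[0.4,4,0.3],0],[5,[0.4,8,0.3],0],[5,[0.4,12,0.3],0],[5,[0.4,15,0.3],0],[5,[0.4,17.5,0.3],0],[5,[0.4,18.4,0.3],0],[5,[0.4,18.4,0.3],0],[5,[0.4,18.4,0.3],0]]'

```text
time_s: 8.05
ee_pos: [0.5318, -0.3325, 0.0418]
eef_rot: [-1.569, -0.001, -1.85]
force: [-0.3, -0.6, 0.7]
grip_width: 0.05
```

Call:
jog_arm --targets '[[0,[0,0,0],0],[0,[0,0,0],0],[0,[0,0,0],0],[0,[0,0,0],0],[0,[0,0,0],0],[0,[0,0,0],0],[0,[0,-1,0],0],[0,[0,-3,0],0],[0,[0,-8,0],0],[0,[0,-12,0],0]]' --grip_force 20

```text
time_s: 9.05
ee_pos: [0.5312, -0.332, 0.1629]
eef_rot: [-1.57, -0.0, -1.85]
force: [0.1, 0.2, -0.9]
grip_width: 0.0215
```

Call:
jog_arm --targets '[[0,[0,-4,0],0],[0,[0,-4,0],0],[0,[0,-4,0],0]]'

```text
time_s: 9.35
ee_pos: [0.5312, -0.332, 0.2011]
eef_rot: [-1.57, -0.0, -1.85]
force: [0.2, 0.3, -1.9]
grip_width: 0.0219
```

Run:
```python
from jig import *
o,c=snap('wrist');save('w5.png',c['img']);print(o['ee_pos'],o['eef_rot'],o['grip_width'],o['force'])
W=cloud(o,c);T=pose(o);L=(W-T[:3,3])@T[:3,:3]   # tool coords
m=(abs(L[...,0])<.02)&(abs(L[...,2])<.12)&(L[...,1]>-.012)&(L[...,1]<.012)
mm,ce,s=comp(m);v,u=np.nonzero(mm);Q=L[mm];print(s,np.nanmedian(Q,0),np.nanpercentile(Q,[1,99],axis=0))
```

```text
[ 0.53122541 -0.33204239  0.20106853] [-1.56976313e+00 -3.88175442e-04 -1.85000042e+00] 0.021866312519649107 [ 0.18992151  0.2586722  -1.87331123]
[  240   106    84   215 10328] [ 0.0002284  -0.00273497  0.02780587] [[-0.01708931 -0.0097434  -0.02841415]
 [ 0.01701179  0.00693823  0.07875554]]
```

View pics/w5.png

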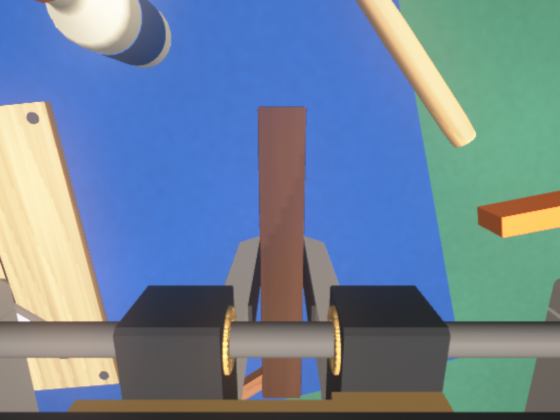

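The rafter is held parallel and centred: its front end is at tool z of about 0.080 (pixel row 107), and its top is 3 mm above the TCP. I'll carry it above the seat, offset 5 mm off the fence and 4 mm off the stop.

Call:
jog_arm --targets '[[0,[-35.1,0,-14.1],-0.937],[0,[-35.1,0,-14.1],-0.937],[0,[-35.1,0,-14.1],-0.937],[0,[-35.1,0,-14.1],-0.937],[0,[-35.1,0,-14.1],-0.937],[0,[-35.1,0,-14.1],-0.937],[0,[-35.1,0,-14.1],-0.937],[0,[-35.1,0,-14.1],-0.937],[0,[-35.1,0,-14.1],-0.937],[0,[-35.1,0,-14.1],-0.937]]'

```text
time_s: 10.4
ee_pos: [0.4919, 0.0444, 0.1993]
eef_rot: [-1.573, 0.001, -0.912]
force: [-0.3, -0.8, -0.7]
grip_width: 0.0218
```

Call:
jog_arm --targets '[[0,[0,2,0],0],[0,[0,4,0],0],[0,[0,6,0],0],[0,[0,6,0],0],[0,[0,6,0],0]]'

```text
time_s: 10.9
ee_pos: [0.4925, 0.0434, 0.1405]
eef_rot: [-1.572, 0.0, -0.914]
force: [-0.3, -0.2, -0.5]
grip_width: 0.0219
```

Call:
jog_arm --targets '[[0,[0,3,0],0],[0,[0,5,0],0],[0,[0,6.5,0],0],[0,[0,7.5,0],0],[0,[0,8.1,0],0],[0,[0,8.4,0],0],[0,[0,8.4,0],0],[0,[0,8.4,0],0],[0,[0,8.4,0],0]]'

```text
time_s: 11.8
ee_pos: [0.4927, 0.0442, 0.0569]
eef_rot: [-1.57, -0.0, -0.913]
force: [0.3, -0.4, -1.4]
grip_width: 0.0218
```

Run:
```python
from jig import *
o,c=snap('wrist');save('w6.png',c['img']);print(o['ee_pos'],o['eef_rot'],o['grip_width'],o['force'])
```

```text
[0.49267816 0.04422858 0.05694586] [-1.57017451e+00 -4.60701300e-04 -9.12992194e-01] 0.021750043470617715 [ 0.25062776 -0.39093913 -1.41043419]
```

View pics/w6.png

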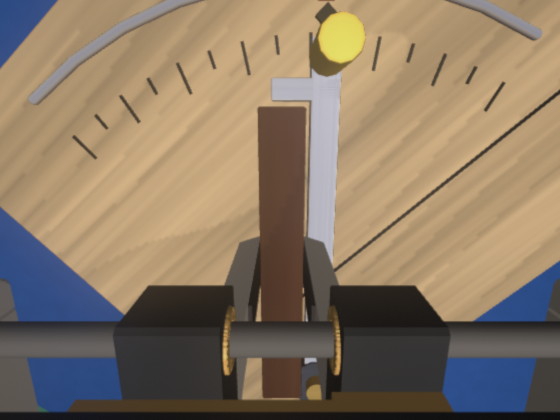

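The rafter stands parallel beside the fence with small gaps: its end is at row 107 and the stop face near row 101. I'll ease it in.

Call:
jog_arm --targets '[[0,[0,0.2,0],0],[0,[0.1,0.25,0.1],0],[0,[0.2,0.25,0.2],0],[0,[0.3,0.25,0.25],0],[0,[0.4,0.25,0.3],0],[0,[0.4,0.25,0.3],0],[0,[0.4,0.25,0.3],0]]'

```text
time_s: 12.55
ee_pos: [0.4972, 0.0428, 0.0539]
eef_rot: [-1.571, 0.0, -0.913]
force: [0.1, -0.9, -1.2]
grip_width: 0.022
```

Call:
jog_arm --targets '[[0,[0.05,0.05,0.05],0],[0,[0.1,0.1,0.1],0],[0,[0.1,0.1,0.1],0],[0,[0.1,0.1,0.1],0]]'

```text
time_s: 12.95
ee_pos: [0.4986, 0.0428, 0.0529]
eef_rot: [-1.571, 0.0, -0.913]
force: [-0.6, 0.3, -0.0]
grip_width: 0.0219
```

Run:
```python
from jig import *
o,c=snap('wrist');save('w7.png',c['img']);print(o['ee_pos'],o['eef_rot'],o['grip_width'],o['force'])
d=np.array([.7915,.6112]);n=np.array([.6112,-.7915]);e=o['ee_pos'][:2]-[.4990,.0423];print('seat err right,along',e@n,e@d)
```

```text
[0.49862887 0.04277891 0.05290528] [-1.57079586e+00  1.89212963e-04 -9.13096118e-01] 0.021890275482102536 [-0.57283424  0.28415677 -0.04581591]
seat err right,along -0.0006058930889126627 -1.0347816055523789e-06
```

View pics/w7.png

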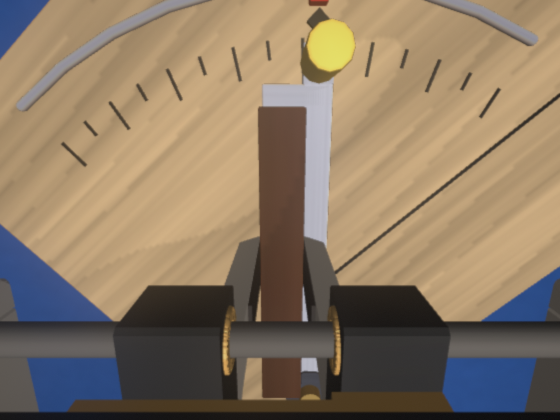

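The rafter is against the fence and almost at the stop, and the vertical force shows its weight is now on the board. I'll nudge it 0.7 mm sideways and 1 mm forward, then release.

Call:
jog_arm --targets '[[0,[0.07,0.03,0.1],0],[0,[0.07,0.03,0.1],0],[0,[0.07,0.03,0.1],0]]'

```text
time_s: 13.3
ee_pos: [0.4989, 0.0428, 0.0528]
eef_rot: [-1.573, 0.002, -0.913]
force: [-9.9, 0.3, 8.4]
grip_width: 0.022
```

Call:
jog_arm --targets '[[4.5,[0,0,0],0],[4.5,[0,0,0],0],[4.5,[0,0,0],0],[4.5,[0,0,0],0],[4.5,[0,-3,0],0],[4.5,[0,-7,0],0],[4.5,[0,-12,0],0],[4.5,[0,-17,0],0],[4.5,[0,-17,0],0],[4.5,[0,-17,0],0]]'

```text
time_s: 14.3
ee_pos: [0.5001, 0.0428, 0.2233]
eef_rot: [-1.569, -0.001, -0.913]
force: [-0.3, -0.2, -0.3]
grip_width: 0.0452
```

Call:
jog_arm --targets '[[4.5,[0,0,0],0],[4.5,[0,0,0],0],[4.5,[0,0,0],0]]'

```text
time_s: 14.6
ee_pos: [0.4996, 0.0427, 0.2217]
eef_rot: [-1.572, 0.001, -0.913]
force: [-0.1, 0.2, 0.2]
grip_width: 0.045
```

Run:
```python
from jig import *
o,c=snap('wrist');save('w8.png',c['img']);print(o['ee_pos'],o['force'],o['grip_width'])
H,S,V=cv2.split(cv2.cvtColor(c['img'],cv2.COLOR_RGB2HSV));W=cloud(o,c)
m=red(o,c,(300,50));h=yellow(o,c,(310,100));print('red',m,'hand',h[0],h[3])
p=np.array([.4275,-.0369]);b=lambda q:np.arctan2(*(q[:2]-p));print('bearings',b(h[0]),b(m[0]))
d=(h[0][:2]-p);d/=np.linalg.norm(d);n=np.array([d[1],-d[0]])
D=np.hypot(W[...,0]-.499,W[...,1]-.042)
mm,ce,s=comp((W[...,2]>.048)&(W[...,2]<.064)&(D<.1)&(V<140)&(S>50)&((H<15)|(H>165)));v,u=np.nonzero(mm);print(s,'z',np.nanmedian(W[mm][:,2]))
P=np.array([ray(o,c,a,b_,.056)[:2] for a,b_ in zip(u,v)]);r=cv2.minAreaRect((P*1000).astype(np.float32));print(r)
ctr=np.array(r[0])/1000;print('seat frame err x,y:',(ctr-h[0][:2])@n+.019,(ctr-h[0][:2])@d+.102)
e=np.deg2rad(r[2]);bx=cv2.boxPoints(r);l=max([bx[1]-bx[0],bx[2]-bx[1]],key=np.linalg.norm);l/=np.linalg.norm(l);print('angle',np.arccos(min(1,abs(l@d))))
```

```text
[0.49962444 0.04273245 0.22165801] [-0.0902761   0.16552581  0.22067574] 0.045034002436172484
red (array([0.62515448, 0.11583155, 0.021     ]), 286) hand [0.59137716 0.08951824 0.07      ] 0.0695467378668786
bearings 0.913726299989662 0.9129123409079478
[ 270  114   23  156 3269] z 0.05562945674216474
((498.38861083984375, 42.437477111816406), (157.865234375, 21.338212966918945), 37.69556427001953)
seat frame err x,y: -0.0005195116196043924 -0.0003838709407263524
angle 0.0008286350358835038
```

View pics/w8.png

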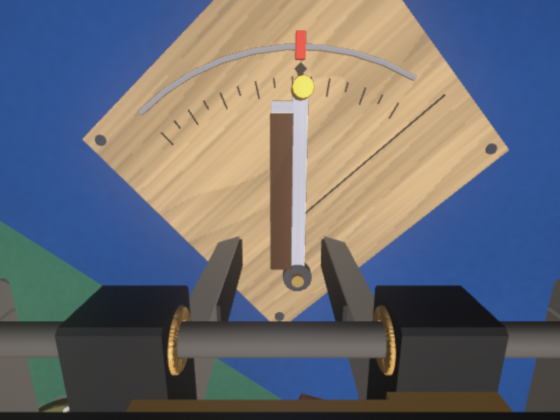

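The picture shows the rafter snug along the fence (282,190) with its end at the stop, and the pointer (300,70) at the marker (300,45). The numbers agree, so I'll hand it in.

```bash
python3 -c "
from station import ctrl
print(ctrl.hand_in())"
```

```text
the job is handed in; nothing more can be done
None
```

I swung the lever to the red marker and stood the dark rafter against the fence and end stop. I then let go, backed the gripper 17 cm clear, and handed in at about 15 s of the 61 s allowed.

Last checks, from the final wrist picture:
- **Lever:** it sits at 0.9137 rad against the marker's 0.9129 rad, which is under 1 mm at the pointer.
- **Marker:** it measured within 0.1 mm of where it was in the first wrist view.
- **Rafter:** its centre is 0.5 mm off snug against the fence and 0.4 mm off the end stop. Its top is 0.0556 m above the bench, as expected for standing on the board. It is parallel to the fence within 0.001 rad.
- **Forces:** the last nudge briefly read about 10 N sideways and 8 N vertically at the wrist. Lever and marker positions measured the same after it.

No check failed. The pivot position differed by a few mm between views at first; the closer fence measurement settled it. I did not measure the bystanders again at the end. All moves stayed clear of them and no unexpected contact force was seen.

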